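# Unlock the studio's ink box and open its lid

### The arm

A 6-joint arm with a two-finger parallel gripper is mounted at the origin on the work surface. World frame = base frame: x ahead of the robot, y to its left, z up, the work surface at z = 0. Lengths are in mm, angles in rad, forces in N, time in s.
With the tool pointing down it reaches from about 275 to 750 mm from the base axis. Payload 10.2 kg.
Tool frame: the origin (TCP) lies at the very end of the fingers, on their centre line; the grasp point (between the pads) lies behind it (tcp_to_grasp is the x of the grasp point in the tool frame, in mm); x points along the fingers, z is the direction in which the jaws open and shut, and the axes are right-handed (so a half turn about x gives the same grasp; the last joint's range is limited). The gripper opens to 85 mm and grips with 20 to 120 N. Pads are 22 mm wide; open, the fingers measure 114 mm over their backs; the gripper's body (76 mm by 85 mm) begins 54 mm behind the grasp point. The pads swing forward as they close: fully open they stand 13 mm farther back than shut.
Start: joints at [-1.386, 0.313, 1.498, -0, 1.331, -0.223], TCP at [208.198, -481.959, 231.294] pointing down, gripper open.
Joint ranges: [-2.94, 2.94], [-0.97, 2.17], [0.19, 2.56], [-1.23, 4.37], [0.02, 3.11], [-2.88, 2.88]. Speed limits (rad/s): [2.39, 2.39, 3.01, 3.14, 3.14, 3.14].

### API

Orientations are given as a unit quaternion [x, y, z, w].
In Python, from station import * gives the robot as it stands.
- The arm moves only by the tool play_rows, never from a script. Its arguments are lists of equal length, an entry for each row: "dr": the turn, a rotation vector about the tool's x, y, z in rad, a list of three; "travel": the shift along the tool's x, y, z in m, a list of three; "gripper": the opening, from -1 (shut) to 1 (fully open), so that 0 is half open. A call has exactly 5 rows; each row shifts and turns the pose as measured when the row begins, along the tool's axes as they then stand; what a row does not reach is not made up. A row lasts 1/10 s, in which the tool goes at most 50 mm and 8.59 degrees, less where a joint would pass 70% of its speed; a pose out of reach is approached as far as the arm can. A call is refused whole if a number of a shift passes 0.05 or a number of a turn 0.15, either way. A call with a gripper value outside its range is refused whole. The fingers move at their own pace and stop on an object; "grip_force" is the grip in N (left out, the last holds). Time passes only in rows, so rows that do not move let the fingers close, or fill a call up. It gives the time, the measured TCP pose, the force and the opening at its end, in the units of the state.
- get_obs(): the state, without advancing time (a new reading comes with each control period).
- capture(name): name is "scene" or "top" or "wrist"; returns a dict with "color" (480x640x3 uint8, blue, green, red), "mtx" (3x3 intrinsics, pixels), "xyz" and "attitude" of the camera in the world; the wrist camera has in their place "mount" (4x4, takes a point from camera to tool coordinates, whose origin is the TCP and whose axes are the tool frame's). Camera axes: x right, y up, looking along -z (the intrinsics and any distortion apply to the point x, -y, -z); pixel columns grow to the right and rows downward; lengths in mm; the calibration is good to about 2 mm. A picture is of the moment at which its call begins: read the wrist's pose just before it. There is no depth.
- hand_in(): hands the job in, once; it reports no verdict.
Trained networks look in the newest picture that a camera, given by its name, has taken for a name from the list of things; names that differ only in an ending like _2 or _b are one class to them, and where a whole thing is asked for, a point or a joint stands for the part that bears it (a point fixed in the world has none). Each returns a list of dicts, best first, with "confidence" (0 to 1); they miss things now and then, are a little off and sometimes report something else, mostly with a low value. They report only what shows in the picture. A call takes as long as a camera call.
- trace(camera, name): "pixels" (480x640 bool, what is visible of it) and "pixel" ([column, row] in pixels, amid what is visible of it).
- pinpoint(camera, name): "pixel" ([column, row] in pixels: a listed point, or the origin of a listed thing).
The state is a dict: "t": time; "qpos": joint angles; "qd": joint speeds; "joint_efforts": joint torques, N m; "tcp_pos": TCP position; "tcp_rot": TCP orientation; "wrist_force": force on the tool from outside, world axes, zero at the start; "ft_torque": the same for the moment, N m; "grip_width": finger opening in mm.
Only numpy, scipy, OpenCV 4.12 (cv2) and the standard library are available. Lean on these libraries where they do the work, as an engineer would, in place of code of your own. Each camera call takes 0.05 s, during which the arm holds its last target. There are 200 camera calls.

### The job

Take the red-headed key from the wooden tool block, push it fully home in the brass lock on the lid of the teal steel ink box and turn it clockwise until the bolt lets go. Leave the key in the lock, let the lid spring ajar, then push the lid wide open so that it stays there. Do not knock over or shove aside the ink bottles, paper cups or air bulb.

Things in the scene. Friction and masses are not known exactly. Their poses are not given: they have to be found in the camera images.
- key: double-bitted steel key with red plastic head, 50 g. Origin: centre of the underside of its round steel shoulder (16 mm wide, 5 mm thick); z points up to the head. Blade: 30 mm down from the origin, 11 mm wide along y, 3.5 mm thick along x, tip edge rounded; fits either way round (half a turn about z). At the start it stands upright in the tool block, shoulder on the block's top.
- key_grip (a point): where to grip the key: middle of its flat red head, 26 mm above the key's origin. The head is 9 mm thick along x (grip across this), 32 mm wide along y, and reaches from 5 to 39 mm above the key's origin. Axes as the key's.
- tool_block: fixed wooden block, 60 mm (x) by 150 mm (y), 45 mm high, with upright tools in it; origin under its middle. The key stands in a slot 34 mm deep at y = -45 mm, its axes as the block's: lift it 40 mm to free it. Four brushes and modelling tools stand at y = +20 to +56 mm and reach up to 80 mm above the block's top.
- keyhole (a point): centre of the brass lock face on the lid, 102 mm over the table while the lid is shut. z points out of the lid; y runs along the slot, 13 mm long (y) and 5.5 mm wide (x), which turns with the lock. The key is home when its frame lies on this one (or half a turn about z from it), shoulder against the face. The last 6 mm press a light spring (0.8 to 2.3 N) at the slot's bottom.
- lock_plug (a joint): turn of the lock, rad: 0 locked (slot along the lid's front edge), grows clockwise seen from above, stop at 1.45. Blocked until the key's shoulder is within 2 mm of the face. The bolt under the lid lets go at about 0.9 to 1.0; turn on to about 1.3. Needs about 0.05 N m, stays where left. The blade's play in the slot lets the key turn about 0.2 rad before the lock follows.
- lid (a joint): opening angle of the lid, rad: 0 shut, stop at 1.3. It hinges on the box's upper far edge. Once the bolt has let go and nothing holds the lid or the key down, a spring raises it within 1.5 s to 0.25 to 0.5; from there push it (about 3 N at the front edge). A friction stay holds it wherever it is left.
- lid_lip (a point): middle of the lower edge of the lid's front skirt (14 mm high, reaching 135 mm to either side along y). Frame of the lid: x points back to the hinge, z out of the lid; the hinge line lies at x = +185 mm, z = +10 mm from here. The lock's case hangs 30 mm below the lid, 45 mm behind the middle of this edge, so push the edge 60 to 100 mm to one side of the middle.
- inkbox: teal sheet-steel box, 180 mm deep (x), 260 mm wide (y), rim 95 mm and shut lid's top 99 mm over the table, fixed to the table. Origin: centre of its underside; x points from the lid's front edge back to the hinge. A thin handle lies folded on the lid near the hinge, 11 mm high.
- ink_blue: blue dropper bottle, 27 mm diameter, 75 mm tall, upright; origin at the centre of its underside. Leave it alone.
- ink_magenta: magenta dropper bottle, 27 mm diameter, 75 mm tall, upright; origin at the centre of its underside. Leave it alone.
- ink_green: green dropper bottle, 27 mm diameter, 75 mm tall, upright; origin at the centre of its underside. Leave it alone.
- cup: single brown paper cup, 74 mm across the rim, 78 mm tall, upright; origin at the centre of its underside. Leave it alone.
- cup_stack: stack of brown paper cups, 75 mm across, 102 mm tall, upright; origin at the centre of its underside. Leave it alone.
- air_bulb: black rubber air blower bulb standing on its base, 62 mm diameter, 74 mm tall with the nozzle up; origin at the centre of its underside. Leave it alone.

How it is judged:
By the outcome, as a careful person would: the job done as asked, in the order asked, and still so for the second after the job is handed in, with the robot touching nothing.
It also fails if it takes over 51 s, if anything falls off the work surface, if the arm or the gripper's body presses on something with over 40 N, if the wrist force passes 120 N, or if a joint passes its speed limit or range.

## Working session

There is one attempt and no reset: what is moved stays moved. The work goes in short steps, Python scripts to look and compute and a tool call to move; the robot and the scene stay as the last step left them, time stands still between calls to the robot, and variables do not carry over. Pictures are saved under pics/ and viewed, about 8 in all and at most 12, crops included, and the job is handed in when it is done.

Besides the shell and the picture viewer there is one more tool, called after "Request:" as a command line: name --argument value ..., lists and objects as JSON in quotes. play_rows: Moves the arm, as the interface text tells. Its arguments: {"type":"object","properties":{"dr":{"type":"array"},"travel":{"type":"array"},"gripper":{"type":"array"},"grip_force":{"type":"number"}},"required":["dr","travel","gripper"]}

```bash
mkdir -p pics
cat > h.py <<'E'
from station import *
import numpy as np, cv2
from scipy.spatial.transform import Rotation as R
def cam(name):
    o=get_obs(); c=capture(name)
    if 'mount' in c:
        T=np.eye(4);T[:3,:3]=R.from_quat(o['tcp_rot']).as_matrix();T[:3,3]=o['tcp_pos']
        M=T@np.array(c['mount']); c['P'],c['Rm']=M[:3,3],M[:3,:3]
    else:
        c['P']=np.array(c['xyz']); a=np.array(c['attitude'])
        c['Rm']=a if a.shape==(3,3) else R.from_quat(a).as_matrix()
    return c
def ray(c,px):
    d=np.array(c.get('dist',np.zeros(5)),float) if c.get('dist') is not None else None
    u=cv2.undistortPoints(np.array([[px]],float),np.array(c['mtx'],float),d)[0,0]
    v=c['Rm']@np.array([u[0],-u[1],-1.]); return v/np.linalg.norm(v)
def atz(c,px,z):
    v=ray(c,px); return c['P']+v*(z-c['P'][2])/v[2]
def proj(c,X):
    q=c['Rm'].T@(np.array(X)-c['P']); k=np.array(c['mtx']); p=k@np.array([q[0],-q[1],-q[2]]); return p[:2]/p[2]
def tri(cs,ps):
    A=np.zeros((3,3));b=np.zeros(3)
    for c,p in zip(cs,ps):
        v=ray(c,p);M=np.eye(3)-np.outer(v,v);A+=M;b+=M@c['P']
    X=np.linalg.solve(A,b); return X,[np.linalg.norm(proj(c,X)-p) for c,p in zip(cs,ps)]
E
python3 - <<'E'
from h import *
o=get_obs();print({k:np.round(v,3) for k,v in o.items()})
H=dict(key=50,key_grip=71,tool_block=0,keyhole=102,lid_lip=85,inkbox=0,ink_blue=0,ink_magenta=0,ink_green=0,cup=0,cup_stack=0,air_bulb=0)
for n in ['scene','top']:
    c=cam(n);print(n,[k for k in c],c['P'],np.round(c['mtx'],1).tolist());cv2.imwrite(f'pics/{n}0.png',c['color'])
    for k,z in H.items():
        print(k,[(np.round(d['pixel']).tolist(),round(d['confidence'],2),np.round(atz(c,d['pixel'],z)).tolist()) for d in pinpoint(n,k)[:2]])
E
```

```text
{'t': np.float64(0.0), 'qpos': array([-1.386,  0.313,  1.498,  0.   ,  1.331, -0.223]), 'qd': array([-0.   , -0.   , -0.001, -0.   , -0.   ,  0.001]), 'joint_efforts': array([ 3.0000e-03, -4.1226e+01, -2.5975e+01, -0.0000e+00,  4.0000e-03,
       -0.0000e+00]), 'tcp_pos': array([ 208.147, -481.691,  230.734]), 'tcp_rot': array([ 0.389,  0.591, -0.388,  0.591]), 'wrist_force': array([ 0.441,  0.741, -0.216]), 'ft_torque': array([ 0.006, -0.008, -0.016]), 'grip_width': np.float64(85.604)}
scene ['color', 'mtx', 'xyz', 'attitude', 'P', 'Rm'] [1161.5509656   608.88350816  980.14073847] [[444.9, 0.0, 318.2], [0.0, 444.9, 239.7], [0.0, 0.0, 1.0]]
key [([419.0, 290.0], 0.53, [514.0, 273.0, 50.0]), ([294.0, 318.0], 0.46, [810.0, 125.0, 50.0])]
key_grip [([420.0, 279.0], 0.43, [502.0, 260.0, 71.0]), ([297.0, 317.0], 0.15, [812.0, 139.0, 71.0])]
tool_block [([425.0, 306.0], 0.76, [511.0, 299.0, 0.0]), ([418.0, 289.0], 0.17, [481.0, 251.0, 0.0])]
keyhole [([305.0, 200.0], 0.54, [549.0, -136.0, 102.0])]
lid_lip [([316.0, 199.0], 0.66, [510.0, -135.0, 85.0])]
inkbox [([288.0, 230.0], 0.94, [605.0
[... 827 characters left out ...]
518.0, 315.0, 0.0])]
keyhole [([169.0, 245.0], 0.75, [614.0, 432.0, 102.0]), ([303.0, 187.0], 0.58, [774.0, 90.0, 102.0])]
lid_lip [([386.0, 289.0], 0.81, [515.0, -133.0, 85.0])]
inkbox [([389.0, 258.0], 0.89, [602.0, -146.0, 0.0])]
ink_blue [([169.0, 244.0], 0.64, [626.0, 463.0, 0.0]), ([391.0, 291.0], 0.16, [513.0, -152.0, 0.0])]
ink_magenta [([294.0, 242.0], 0.41, [640.0, 116.0, 0.0]), ([219.0, 287.0], 0.38, [511.0, 318.0, 0.0])]
ink_green [([294.0, 317.0], 0.38, [434.0, 111.0, 0.0]), ([387.0, 258.0], 0.38, [601.0, -141.0, 0.0])]
cup [([241.0, 201.0], 0.96, [751.0, 269.0, 0.0])]
cup_stack [([517.0, 286.0], 0.61, [534.0, -492.0, 0.0])]
air_bulb [([301.0, 187.0], 0.65, [795.0, 101.0, 0.0])]
```

Run:
```python
import cv2
a=cv2.imread('pics/top0.png')[150:350,140:560];cv2.imwrite('pics/topc.png',cv2.resize(a,(800,381),interpolation=cv2.INTER_CUBIC))
```

```text
(no output)
```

View pics/scene0.png

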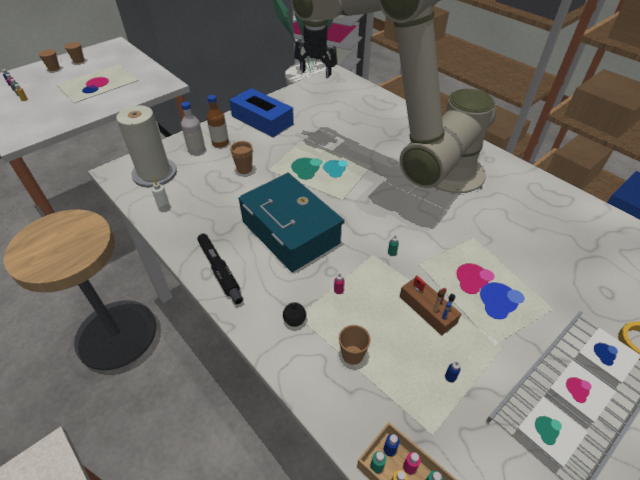

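View pics/topc.png

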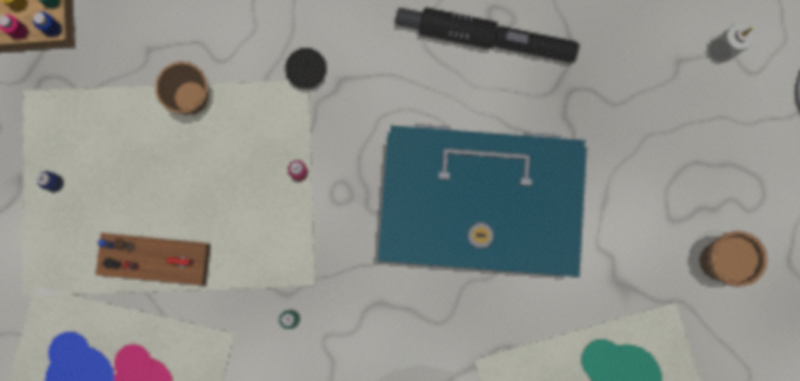

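The views agree. Robot base is at the bottom of the top view, the box front faces the robot (yaw about -0.07), and the lock is near crop pixel (481,236). The red key is at the right end of the block, near crop (180,262), and the block has a similar yaw. I read the scene picture as having the key head near (419,283).

Request:
play_rows --dr '[[0, 0, 0], [0, 0, 0], [0, 0, 0], [0, 0, 0], [0, 0, 0]]' --travel '[[0, 0.03, -0.029], [0, 0.03, -0.029], [0, 0.03, -0.029], [0, 0.03, -0.029], [0, 0.03, -0.029]]' --gripper '[0.2, 0.2, 0.2, 0.2, 0.2]'

```text
t: 1.9
tcp_pos: [288.9, -286.4, 230.2]
tcp_rot: [0.39, 0.589, -0.391, 0.59]
wrist_force: [1.3, -0.7, 0.5]
grip_width: 51.1
```

Request:
play_rows --dr '[[0, 0, 0], [0, 0, 0], [0, 0, 0], [0, 0, 0], [0, 0, 0]]' --travel '[[0, 0.03, -0.029], [0, 0.03, -0.029], [0, 0.03, -0.029], [0, 0.03, -0.029], [0, 0.03, -0.029]]' --gripper '[0.2, 0.2, 0.2, 0.2, 0.2]'

```text
t: 2.4
tcp_pos: [372.3, -86.3, 231.1]
tcp_rot: [0.391, 0.588, -0.391, 0.59]
wrist_force: [0.4, -0.6, 0.5]
grip_width: 51.0
```

Request:
play_rows --dr '[[0, 0, 0], [0, 0, 0], [0, 0, 0], [0, 0, 0], [0, 0, 0]]' --travel '[[0, 0.03, -0.029], [0, 0.03, -0.029], [0, 0.03, -0.029], [0, 0.03, -0.029], [0, 0.03, -0.029]]' --gripper '[0.2, 0.2, 0.2, 0.2, 0.2]'

```text
t: 2.9
tcp_pos: [456.3, 114.9, 232.1]
tcp_rot: [0.391, 0.586, -0.391, 0.592]
wrist_force: [1.3, -1.1, -0.5]
grip_width: 51.5
```

Request:
play_rows --dr '[[-0.12, 0, 0], [-0.12, 0, 0], [-0.12, 0, 0], [-0.12, 0, 0], [-0.12, 0, 0]]' --travel '[[0, 0, 0], [0, 0, 0], [0, 0, 0], [0, 0, 0], [0, 0, 0]]' --gripper '[0.2, 0.2, 0.2, 0.2, 0.2]'

```text
t: 3.4
tcp_pos: [457.0, 120.6, 231.5]
tcp_rot: [0.189, 0.679, -0.19, 0.684]
wrist_force: [0.2, -0.3, 1.3]
grip_width: 51.1
```

Request:
play_rows --dr '[[-0.12, 0, 0], [-0.12, 0, 0], [-0.12, 0, 0], [-0.1, 0, 0], [-0.1, 0, 0]]' --travel '[[0, 0, 0], [0, 0, 0], [0, 0, 0], [0, 0, 0], [0, 0, 0]]' --gripper '[0.2, 0.2, 0.2, 0.2, 0.2]'

```text
t: 3.9
tcp_pos: [457.0, 120.7, 231.7]
tcp_rot: [-0.016, 0.705, 0.014, 0.709]
wrist_force: [-0.1, -0.6, 0.2]
grip_width: 51.3
```

Request:
play_rows --dr '[[0.03, 0, 0], [0.03, 0, 0], [0.03, 0, 0], [0, 0, 0], [0, 0, 0]]' --travel '[[0, 0.045, 0.018], [0, 0.045, 0.018], [0, 0.04, 0.018], [0, 0.01, 0.005], [0, 0, 0]]' --gripper '[0.2, 0.2, 0.2, 0.2, 0.2]'

```text
t: 4.4
tcp_pos: [516.7, 265.6, 231.5]
tcp_rot: [0.016, 0.704, -0.019, 0.71]
wrist_force: [-0.7, 0.0, 0.9]
grip_width: 51.1
```

Run:
```python
from h import *
c=cam('wrist');o=get_obs();print(o['tcp_pos'],c['P'],np.round(c['Rm'],2).tolist());cv2.imwrite('pics/w1.png',c['color'])
for k,z in dict(key=45,key_grip=71,tool_block=0).items():
    print(k,[(np.round(d['pixel'],1).tolist(),round(d['confidence'],2),np.round(atz(c,d['pixel'],z),1).tolist()) for d in pinpoint('wrist',k)[:2]])
m=trace('wrist','key');
for d in m[:2]:
    r=cv2.minAreaRect(np.argwhere(d['pixels'])[:,::-1].astype(np.int32));print(d['confidence'],d['pixel'],r)
```

```text
[516.38567822 264.93733912 231.52107951] [519.70473342 350.16012015 373.26778352] [[1.0, 0.05, 0.01], [-0.05, 0.94, 0.33], [0.01, -0.33, 0.94]]
key [([306.9, 211.8], 0.86, [507.8, 262.1, 45.0])]
key_grip [([312.2, 217.0], 0.61, [512.7, 264.5, 71.0])]
tool_block [([306.0, 209.1], 0.71, [505.4, 252.8, 0.0]), ([312.5, 150.4], 0.62, [514.8, 309.2, 0.0])]
0.77 [307.9, 212.9] ((310.5, 217.0), (46.0, 17.0), 90.0)
```

View pics/w1.png

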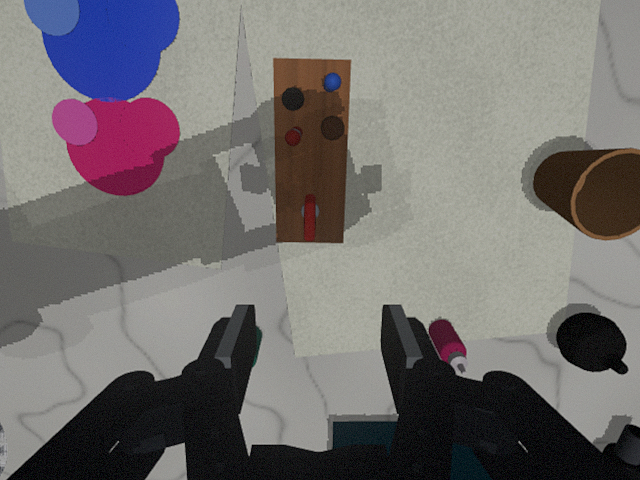

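The wrist view shows the block with corners (275,59), (350,60), (343,242) and (277,242). The key head is a red strip at column 310, rows 194-242, with the shoulder around row 212.

Run:
```python
from h import *
c=cam('wrist')
p=[atz(c,q,45)[:2] for q in [(275,59),(350,60),(343,242),(277,242)]];print(np.round(p,1),np.linalg.norm(p[0]-p[1]),np.linalg.norm(p[1]-p[2]))
d=(p[0]+p[1]-p[2]-p[3])/2;yaw=np.arctan2(-d[0],d[1]);ctr=np.mean(p,0);print('ctr',ctr,'yaw',yaw,'key',ctr-45*d/np.linalg.norm(d))
for q,z in[((310.5,196),84),((309.5,240),71),((310,212),47.5)]:print(atz(c,q,z))
a=c['color'][180:250,285:340].astype(int);m=(a[...,2]>a[...,1]+60)&(a[...,1]<70);ys,xs=np.nonzero(m)
for r in range(0,70,6):
    if m[r].any(): print(r+180, 285+np.mean(np.nonzero(m[r])[0]), m[r].sum())
xx=[285+np.mean(np.nonzero(m[r])[0]) for r in range(18,58) if m[r].any()];print(np.polyfit(range(len(xx)),xx,1))
```

```text
[[490.5 382.1]
 [548.1 378.5]
 [538.1 230. ]
 [479.1 233.2]] 57.73683262358424 148.83473031590475
ctr [513.95046666 305.9310901 ] yaw -0.07152565589107907 key [510.73455584 261.04614922]
[512.44684581 282.28981822  84.        ]
[509.16051961 242.5296374   71.        ]
[510.29939883 259.96518501  47.5       ]
204 309.0 9
210 310.0 9
216 309.8888888888889 9
222 308.5 8
228 309.0 9
234 309.0 9
[-1.28740583e-02  3.09510969e+02]
```

Run:
```python
from h import *
go((510.6,261,54),-.065);print(get_obs()['tcp_pos'])
```

```text
travel tool now [ 0.1784 -0.0023 -0.0073] rv [0.0127 0.0089 0.0027] travel in goal frame [ 0.1784 -0.0028 -0.0057]
[516.43675582 263.45552399 232.44703736]
```

Request:
play_rows --dr '[[0.0127, 0.0089, 0.0027], [0, 0, 0], [0, 0, 0], [0, 0, 0], [0, 0, 0]]' --travel '[[0.02, -0.0028, -0.0057], [0.035, 0, 0], [0.04, 0, 0], [0.03, 0, 0], [0.01, 0, 0]]' --gripper '[0.2, 0.2, 0.2, 0.2, 0.1]'

```text
t: 5.2
tcp_pos: [512.3, 257.9, 97.5]
tcp_rot: [0.026, 0.704, -0.024, 0.71]
wrist_force: [-1.1, -0.0, 0.6]
grip_width: 47.1
```

Run:
```python
from h import *
go((510.6,261,54),-.065);print(get_obs()['tcp_pos'])
c=cam('wrist');cv2.imwrite('pics/w2.png',c['color'])
for k,z in dict(key=45,key_grip=71).items():
    print(k,[(np.round(d['pixel'],1).tolist(),round(d['confidence'],2),np.round(atz(c,d['pixel'],z),1).tolist()) for d in pinpoint('wrist',k)[:2]])
```

```text
travel tool now [ 0.0435  0.0028 -0.0022] rv [-0.0049  0.0079 -0.0027] travel in goal frame [ 0.0435  0.0029 -0.0019]
[512.28841292 257.93749934  97.46778081]
key [([312.6, 259.5], 0.64, [509.9, 264.1, 45.0])]
key_grip [([316.5, 277.6], 0.57, [512.0, 265.1, 71.0])]
```

View pics/w2.png

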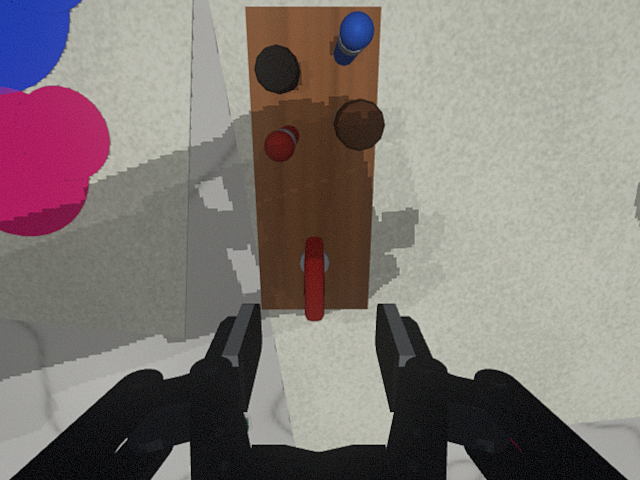

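The key stands midway between the fingers: head at column 315, rows 237-320, pads at columns 240 and 395. It measures about (511, 263), so I'll descend and grip.

Request:
play_rows --dr '[[-0.005, 0.008, -0.003], [0, 0, 0], [0, 0, 0], [0, 0, 0], [0, 0, 0]]' --travel '[[0.012, 0.0045, -0.0016], [0.018, 0, 0], [0.01, 0, 0], [0.003, 0, 0], [0, 0, 0]]' --gripper '[0.1, -0.2, -0.4, -0.4, -0.4]'

```text
t: 5.85
tcp_pos: [516.0, 265.2, 61.2]
tcp_rot: [0.024, 0.702, -0.021, 0.711]
wrist_force: [0.0, 0.1, -0.8]
grip_width: 25.2
```

Run:
```python
from h import *
go((510.9,262.5,54),-.065);o=get_obs();print(o['tcp_pos'],o['grip_width'],o['wrist_force'])
```

```text
travel tool now [ 0.0071 -0.0031 -0.005 ] rv [ 0.0015  0.0133 -0.0045] travel in goal frame [ 0.0072 -0.003  -0.0049]
[516.01201621 265.20426119  61.2155344 ] 25.167098690668197 [ 0.00357775  0.07158663 -0.83018341]
```

Request:
play_rows --dr '[[0, 0.013, -0.004], [0, 0, 0], [0, 0, 0], [0, 0, 0], [0, 0, 0]]' --travel '[[0.003, -0.003, -0.005], [0.004, 0, 0], [0, 0, 0], [0, 0, 0], [0, 0, 0]]' --gripper '[-0.4, -0.4, -0.4, -0.4, -0.4]'

```text
t: 6.35
tcp_pos: [511.2, 262.6, 55.4]
tcp_rot: [0.023, 0.706, -0.022, 0.707]
wrist_force: [0.3, -0.1, 0.3]
grip_width: 25.8
```

Run:
```python
from h import *
go((510.9,262.5,54),-.065);o=get_obs();print(o['tcp_pos'],o['grip_width'],o['wrist_force'])
```

```text
travel tool now [ 0.0014 -0.0001 -0.0003] rv [ 0.0016  0.0018 -0.0011] travel in goal frame [ 0.0014 -0.0001 -0.0003]
[511.2454808  262.60695972  55.37329734] 25.762567727322473 [ 0.3216445  -0.14889133  0.34862277]
```

Request:
play_rows --dr '[[0, 0, 0], [0, 0, 0], [0, 0, 0], [0, 0, 0], [0, 0, 0]]' --travel '[[0, 0, 0], [0, 0, 0], [0, 0, 0], [0, 0, 0], [0, 0, 0]]' --gripper '[-1, -1, -1, -1, -1]' --grip_force 60

```text
t: 6.85
tcp_pos: [511.5, 262.6, 55.7]
tcp_rot: [0.023, 0.706, -0.022, 0.708]
wrist_force: [-0.3, -0.0, -0.7]
grip_width: 7.6
```

Run:
```python
from h import *
go((510.9,262.5,54),-.065);o=get_obs();print(o['tcp_pos'],o['grip_width'],o['wrist_force'])
```

```text
travel tool now [ 0.0017 -0.0002 -0.0006] rv [ 0.0015  0.0025 -0.0013] travel in goal frame [ 0.0017 -0.0002 -0.0006]
[511.48683201 262.6419042   55.700919  ] 7.619774049930189 [-0.31446229 -0.00713518 -0.68763628]
```

Request:
play_rows --dr '[[0, 0, 0], [0, 0, 0], [0, 0, 0], [0, 0, 0], [0, 0, 0]]' --travel '[[-0.015, 0, 0], [-0.025, 0, 0], [-0.035, 0, 0], [-0.045, 0, 0], [-0.04, 0, 0]]' --gripper '[-1, -1, -1, -1, -1]'

```text
t: 7.35
tcp_pos: [508.5, 261.6, 214.7]
tcp_rot: [0.021, 0.711, -0.024, 0.703]
wrist_force: [1.3, -0.4, -0.9]
grip_width: 7.9
```

Request:
play_rows --dr '[[0, 0, 0], [0, 0, 0], [0, 0, 0], [0, 0, 0], [0, 0, 0]]' --travel '[[0, -0.045, 0.001], [0, -0.045, 0.001], [0, -0.045, 0.001], [0, -0.045, 0.001], [0, -0.045, 0.001]]' --gripper '[-1, -1, -1, -1, -1]'

```text
t: 7.85
tcp_pos: [500.8, 34.6, 221.7]
tcp_rot: [0.019, 0.706, -0.019, 0.708]
wrist_force: [0.7, -0.2, -0.5]
grip_width: 7.8
```

Request:
play_rows --dr '[[0, 0, 0], [0, 0, 0], [0, 0, 0], [0, 0, 0], [0, 0, 0]]' --travel '[[0, -0.045, 0.001], [0, -0.045, 0.001], [0, -0.045, 0.001], [0, -0.04, 0.001], [0, -0.015, 0.001]]' --gripper '[-1, -1, -1, -1, -1]'

```text
t: 8.35
tcp_pos: [493.0, -166.0, 221.9]
tcp_rot: [0.02, 0.706, -0.021, 0.708]
wrist_force: [1.1, 0.7, -1.7]
grip_width: 8.2
```

Run:
```python
from h import *
go((551,-145,200),-.05);o=get_obs();print(o['tcp_pos'],o['grip_width'],o['wrist_force'])
c=cam('wrist');cv2.imwrite('pics/w3.png',c['color'])
for k,z in dict(key=150,key_grip=180,keyhole=102,lid_lip=85).items():
    print(k,[(np.round(d['pixel'],1).tolist(),round(d['confidence'],2),np.round(atz(c,d['pixel'],z),1).tolist()) for d in pinpoint('wrist',k)[:2]])
```

```text
travel tool now [0.0221 0.0243 0.0566] rv [-0.0078  0.0032  0.0003] travel in goal frame [0.0219 0.0239 0.0568]
[ 493.03318373 -165.99820318  221.90407093] 8.16463435456115 [ 1.06581303  0.68214346 -1.72131414]
key [([313.0, 305.3], 0.63, [488.0, -198.2, 150.0])]
key_grip [([317.5, 334.3], 0.74, [490.6, -199.7, 180.0]), ([314.2, 302.9], 0.36, [490.0, -180.5, 180.0])]
keyhole [([404.7, 197.3], 0.71, [553.7, -144.9, 102.0])]
lid_lip [([337.9, 192.7], 0.87, [508.8, -142.8, 85.0])]
```

View pics/w3.png

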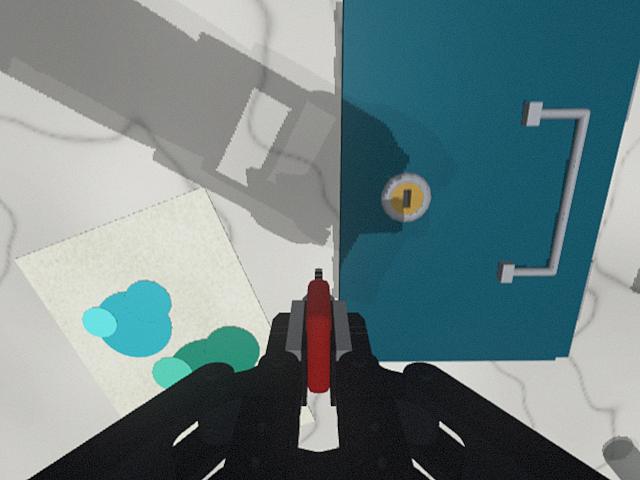

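Key is held (red head at column 318, blade tip at (318,270)). Lock slot centre is at (406,198), aligned with the image vertical.

Run:
```python
from h import *
c=cam('wrist');o=get_obs()
a=atz(c,(341.5,5),99);b=atz(c,(340,265),99);print('edge',a,b,'yaw',np.arctan2(-(a-b)[0],(a-b)[1]))
t=atz(c,(318,269),o['tcp_pos'][2]-40.7);print('tip rel tcp',t-o['tcp_pos'])
print(atz(c,(406.5,198),102)); go((553.5,-144.5,160),-.055)
```

```text
edge [515.00989617 -21.92087925  99.        ] [ 508.28308669 -189.29712571   99.        ] yaw -0.04016813240110311
tip rel tcp [ 3.78496848e-02  5.29496109e+00 -4.07000000e+01]
[ 555.44607727 -140.79298864  102.        ]
travel tool now [0.0623 0.0201 0.0586] rv [ 0.0019  0.0034 -0.0005] travel in goal frame [0.0621 0.0202 0.0588]
```

Request:
play_rows --dr '[[0, 0.003, 0], [0, 0, 0], [0, 0, 0], [0, 0, 0], [0, 0, 0]]' --travel '[[0, 0.01, 0.03], [0.02, 0.01, 0.025], [0.025, 0.002, 0.005], [0.015, 0, 0], [0, 0, 0]]' --gripper '[-1, -1, -1, -1, -1]'

```text
t: 9.15
tcp_pos: [558.2, -134.7, 161.5]
tcp_rot: [0.016, 0.706, -0.016, 0.708]
wrist_force: [-0.0, -0.2, 0.3]
grip_width: 8.0
```

Run:
```python
from h import *
c=cam('wrist');cv2.imwrite('pics/w4.png',cv2.resize(c['color'][200:440,200:520],(800,600)))
for i in range(3):
    o=get_obs();print(np.round(o['tcp_pos'],1));go((553.5,-144.5,150),-.05)
    c=cam('wrist');print([(np.round(d['pixel'],1).tolist(),np.round(atz(c,d['pixel'],102),1).tolist()) for d in pinpoint('wrist','keyhole')[:1]])
```

```text
[ 558.5 -134.9  162.7]
travel tool now [ 0.0127 -0.0098 -0.0047] rv [0.0056 0.004  0.0004] travel in goal frame [ 0.0127 -0.0098 -0.0046]
[([311.8, 277.5], [554.5, -143.2, 102.0])]
[ 559.  -136.1  164.3]
travel tool now [ 0.0143 -0.0086 -0.0052] rv [0.0044 0.007  0.0019] travel in goal frame [ 0.0143 -0.0087 -0.0051]
[([311.2, 275.0], [554.8, -143.7, 102.0])]
[ 559.  -136.6  164.6]
travel tool now [ 0.0145 -0.0081 -0.0053] rv [0.0038 0.0076 0.0022] travel in goal frame [ 0.0146 -0.0082 -0.0051]
[([310.5, 275.2], [554.5, -144.4, 102.0])]
```

View pics/w4.png

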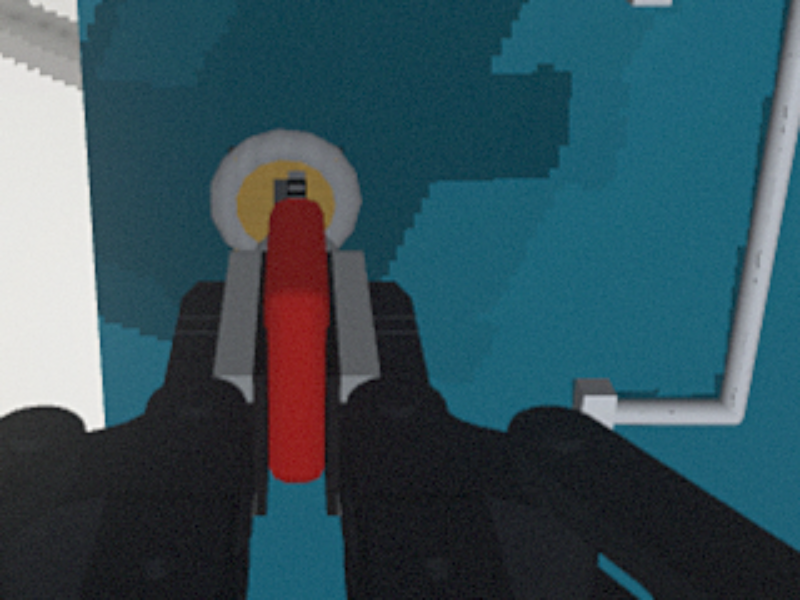

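Request:
play_rows --dr '[[0.004, 0.007, 0.002], [0, 0, 0], [0, 0, 0], [0, 0, 0], [0, 0, 0]]' --travel '[[0.005, -0.007, -0.0045], [0.008, 0, 0], [0, 0, 0], [0, 0, 0], [0, 0, 0]]' --gripper '[-1, -1, -1, -1, -1]'

```text
t: 10.0
tcp_pos: [553.5, -144.8, 150.6]
tcp_rot: [0.018, 0.707, -0.019, 0.707]
wrist_force: [0.1, -0.9, 0.1]
grip_width: 8.1
```

Run:
```python
from h import *
c=cam('wrist');c=cam('wrist');cv2.imwrite('pics/w5.png',cv2.resize(c['color'][230:350,240:400],(800,600)))
for i in range(2):
    o=get_obs();print(np.round(o['tcp_pos'],1),o['wrist_force']);go((554.5,-144,150),-.05)
    c=cam('wrist');print([(np.round(d['pixel'],1).tolist(),np.round(atz(c,d['pixel'],102),1).tolist()) for d in pinpoint('wrist','keyhole')[:1]])
```

```text
[ 553.5 -144.8  150.8] [ 0.03213041 -0.99006842 -0.47107634]
travel tool now [0.0008 0.0009 0.0009] rv [-0.0021  0.0005  0.0003] travel in goal frame [0.0008 0.0009 0.0009]
[([380.4, 217.5], [586.4, -116.2, 102.0])]
[ 553.6 -144.8  150.9] [-0.07440346 -0.30635766 -0.50317577]
travel tool now [0.0009 0.0009 0.0009] rv [-0.002   0.0007  0.0003] travel in goal frame [0.0009 0.0009 0.0009]
[([319.6, 273.7], [554.1, -145.7, 102.0])]
```

View pics/w5.png

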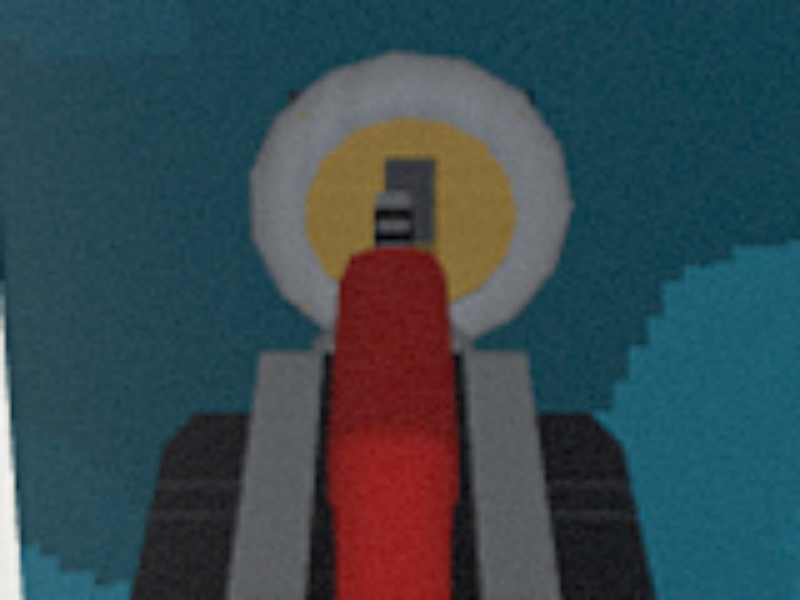

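The slot shows at crop columns 386-435 with its far end at row 158, and the disc centre at (410,210). The blade tip is at columns 375-412 with its far edge at row 192, so the key must move right about 1.8 mm. I'll work out y.

Run:
```python
from h import *
c=cam('wrist');o=get_obs();print(np.round(o['tcp_pos'],1),np.round(c['mtx'],1).tolist())
f=lambda x,y:(240+x/5,230+y/5)
z=o['tcp_pos'][2]-40.7
print('tip far',atz(c,f(393,190),z),'-> centre y',atz(c,f(393,190),z)[1]-5.5)
print('disc',atz(c,f(410,211),102),'slot far end',atz(c,f(410,158),102), atz(c,f(386,200),102)[0],atz(c,f(435,200),102)[0])
```

```text
[ 553.6 -144.8  150.8] [[389.8, 0.0, 318.2], [0.0, 389.8, 239.9], [0.0, 0.0, 1.0]]
tip far [ 553.85007911 -138.87610046  110.12312052] -> centre y -144.3761004599662
disc [ 555.35892169 -144.8724776   102.        ] slot far end [ 555.65277677 -138.78231946  102.        ] 552.8697158646245 558.0772412018481
```

Request:
play_rows --dr '[[0, 0, 0], [0, 0, 0], [0, 0, 0], [0, 0, 0], [0, 0, 0]]' --travel '[[0, -0.0006, 0.0016], [0, 0, 0], [0.006, 0, 0], [0.006, 0, 0], [0, 0, 0]]' --gripper '[-1, -1, -1, -1, -1]'

```text
t: 10.85
tcp_pos: [555.2, -145.4, 137.7]
tcp_rot: [0.018, 0.707, -0.018, 0.707]
wrist_force: [0.2, 0.1, -0.7]
grip_width: 8.1
```

Run:
```python
from h import *
c=cam('wrist');c=cam('wrist');cv2.imwrite('pics/w6.png',cv2.resize(c['color'][230:350,240:400],(800,600)))
o=get_obs();print(np.round(o['tcp_pos'],1),o['wrist_force'],o['ft_torque']);go((555.2,-145.4,112.7),-.05)
```

```text
[ 555.5 -145.6  138.5] [-0.64119931  0.79593482  0.49703069] [-0.02384047 -0.00684653  0.03315204]
travel tool now [ 0.0258  0.0002 -0.0004] rv [-0.0019  0.0015  0.0007] travel in goal frame [ 0.0258  0.0002 -0.0003]
```

View pics/w6.png

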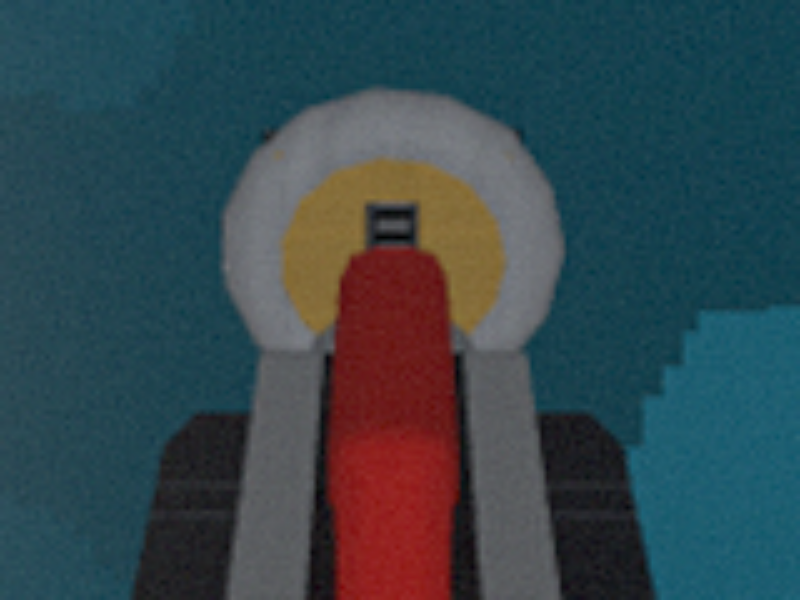

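The blade (columns 378-412) is inside the slot (367-418) with no contact force. Going on down.

Request:
play_rows --dr '[[0, 0, 0], [0, 0, 0], [0, 0, 0], [0, 0, 0], [0, 0, 0]]' --travel '[[0.005, 0, 0], [0.005, 0, 0], [0.005, 0, 0], [0.004, 0, 0], [0, 0, 0]]' --gripper '[-1, -1, -1, -1, -1]'

```text
t: 11.45
tcp_pos: [555.6, -145.7, 117.9]
tcp_rot: [0.018, 0.706, -0.019, 0.708]
wrist_force: [0.1, 0.5, 0.8]
grip_width: 7.9
```

Request:
play_rows --dr '[[0, 0, 0], [0, 0, 0], [0, 0, 0], [0, 0, 0], [0, 0, 0]]' --travel '[[0.003, 0, 0], [0.003, 0, 0], [0.001, 0, 0], [0, 0, 0], [0, 0, 0]]' --gripper '[-1, -1, -1, -1, -1]'

```text
t: 11.95
tcp_pos: [556.0, -145.8, 112.4]
tcp_rot: [0.018, 0.706, -0.019, 0.708]
wrist_force: [-1.5, 0.7, 1.6]
grip_width: 8.0
```

Run:
```python
from h import *
for i in range(2):
    c=cam('wrist');o=get_obs();print(np.round(o['tcp_pos'],1),o['wrist_force'],o['ft_torque']);go((555.2,-145.4,112.7),-.05)
```

```text
[ 556.  -145.8  112.4] [-2.13815949  0.76942799  3.72288126] [0.11743977 0.35375876 0.03298985]
travel tool now [-0.0003  0.0004 -0.0008] rv [-0.0017  0.0035  0.0018] travel in goal frame [-0.0003  0.0004 -0.0008]
[ 556.  -145.8  112.3] [-1.89466706  0.0134503   3.86197638] [ 0.13066148  0.26574654 -0.02429538]
travel tool now [-0.0004  0.0004 -0.0008] rv [-0.0017  0.0035  0.0017] travel in goal frame [-0.0004  0.0004 -0.0008]
```

Request:
play_rows --dr '[[0, 0, 0], [0, 0, 0], [0, 0, 0], [0, 0, 0], [0, 0, 0]]' --travel '[[0.001, 0, -0.0004], [0.001, 0, 0], [0.001, 0, 0], [0.001, 0, 0], [0, 0, 0]]' --gripper '[-1, -1, -1, -1, -1]'

```text
t: 12.55
tcp_pos: [556.1, -145.9, 111.8]
tcp_rot: [0.017, 0.705, -0.019, 0.709]
wrist_force: [-2.6, 2.3, 6.1]
grip_width: 7.9
```

Run:
```python
from h import *
for i in range(2):
    c=cam('wrist');o=get_obs();print(np.round(o['tcp_pos'],1),o['wrist_force'],o['ft_torque'])
go((555.2,-145.4,112.7),-.05)
```

```text
[ 556.1 -145.8  111.9] [-2.93869772  1.62391109  7.34610017] [0.29379742 0.65856448 0.01262313]
[ 556.1 -145.9  111.8] [-3.05182119  1.2388878   6.98753091] [ 0.29162185  0.58607186 -0.00894609]
travel tool now [-0.0009  0.0004 -0.0009] rv [-0.0013  0.006   0.0029] travel in goal frame [-0.0009  0.0004 -0.0009]
```

Request:
play_rows --dr '[[0.08, 0.004, 0.002], [0.08, 0, 0], [0.08, 0, 0], [0.08, 0, 0], [0.08, 0, 0]]' --travel '[[0.0005, 0, -0.0005], [0.0005, 0, 0], [0.0005, 0, 0], [0.0005, 0, 0], [0.0005, 0, 0]]' --gripper '[-1, -1, -1, -1, -1]'

```text
t: 13.15
tcp_pos: [555.1, -145.5, 111.7]
tcp_rot: [0.163, 0.688, -0.163, 0.689]
wrist_force: [-3.2, 1.0, 7.7]
grip_width: 8.0
```

Run:
```python
from h import *
o=get_obs();print(np.round(o['tcp_pos'],1),o['wrist_force'],o['ft_torque'],o['qpos'])
go((555.4,-145.6,111.7),-.45)
```

```text
[ 555.1 -145.5  111.7] [-3.17702792  1.04980366  7.65197094] [0.30323161 0.57071772 0.10768335] [-4.60291246e-01  5.33463719e-01  1.49969953e+00 -9.93757035e-05
  1.10681087e+00  4.62869398e-03]
travel tool now [-0.     -0.      0.0003] rv [-0.0149  0.0016  0.0001] travel in goal frame [-0.     -0.      0.0003]
```

Request:
play_rows --dr '[[0.1, 0, 0], [0.1, 0, 0], [0.1, 0, 0], [0.1, 0, 0], [0.1, 0, 0]]' --travel '[[0.0005, 0, 0], [0.0005, 0, 0], [0.0005, 0, 0], [0.0005, 0, 0], [0.0005, 0, 0]]' --gripper '[-1, -1, -1, -1, -1]'

```text
t: 13.65
tcp_pos: [555.0, -145.2, 111.7]
tcp_rot: [0.334, 0.622, -0.334, 0.624]
wrist_force: [-3.7, 0.8, 7.2]
grip_width: 8.1
```

Request:
play_rows --dr '[[0.1, 0, 0], [0.1, 0, 0], [0.1, 0, 0], [0.1, 0, 0], [0.1, 0, 0]]' --travel '[[0.0005, 0, 0], [0.0005, 0, 0], [0.0005, 0, 0], [0.0005, 0, 0], [0.0005, 0, 0]]' --gripper '[-1, -1, -1, -1, -1]'

```text
t: 14.15
tcp_pos: [555.0, -145.0, 111.7]
tcp_rot: [0.483, 0.515, -0.483, 0.517]
wrist_force: [-4.0, 1.9, 7.7]
grip_width: 8.1
```

Run:
```python
from h import *
o=get_obs();print(np.round(o['tcp_pos'],1),o['wrist_force'],o['ft_torque'],o['qpos'])
go((555.4,-145.6,111.7),-1.55)
```

```text
[ 555.  -145.   111.7] [-4.03692806  1.89072145  7.67057455] [0.28598094 0.56216728 0.059918  ] [-4.59487629e-01  5.32094925e-01  1.50194403e+00 -5.31649190e-04
  1.10427966e+00  1.04583840e+00]
travel tool now [0.     0.0004 0.0007] rv [ 0.0449  0.002  -0.0026] travel in goal frame [0.     0.0004 0.0006]
```

Request:
play_rows --dr '[[0.06, 0, 0], [0.04, 0, 0], [0, 0, 0], [0, 0, 0], [0, 0, 0]]' --travel '[[0.0004, 0, 0], [0.0003, 0, 0], [0, 0, 0], [0, 0, 0], [0, 0, 0]]' --gripper '[-1, -1, -1, -1, -1]'

```text
t: 14.65
tcp_pos: [554.9, -144.9, 112.2]
tcp_rot: [0.51, 0.488, -0.51, 0.491]
wrist_force: [-1.5, 0.4, 4.0]
grip_width: 8.4
```

Request:
play_rows --dr '[[0, 0, 0], [0, 0, 0], [0, 0, 0], [0, 0, 0], [0, 0, 0]]' --travel '[[0, 0, 0], [0, 0, 0], [-0.03, 0, 0], [-0.05, 0, 0], [-0.05, 0, 0]]' --gripper '[0, 0, 0, 0, 0]'

```text
t: 15.15
tcp_pos: [552.2, -143.7, 237.5]
tcp_rot: [-0.509, -0.493, 0.512, -0.486]
wrist_force: [1.7, -0.8, 0.5]
grip_width: 43.0
```

Request:
play_rows --dr '[[0, 0, 0], [0, 0, 0], [0, 0, 0], [0, 0, 0], [0, 0, 0]]' --travel '[[-0.02, 0, -0.005], [0, 0, 0], [0, 0, 0], [0, 0, 0], [0, 0, 0]]' --gripper '[0, 0, 0, 0, 0]'

```text
t: 15.65
tcp_pos: [553.5, -139.6, 260.5]
tcp_rot: [-0.509, -0.491, 0.511, -0.488]
wrist_force: [0.2, -0.5, -0.7]
grip_width: 42.4
```

Run:
```python
from h import *
o=get_obs();print(np.round(o['tcp_pos'],1),o['wrist_force'],o['qpos'])
s=cam('scene');cv2.imwrite('pics/s1.png',cv2.resize(s['color'][120:300,190:430],(800,600)))
for k in ['lid_lip','keyhole','key']: print(k,[(np.round(d['pixel'],1),round(d['confidence'],2)) for d in pinpoint('scene',k)[:2]])
```

```text
[ 553.5 -139.6  260.5] [ 0.21640893 -0.54213103 -0.70782383] [-4.51938229e-01  4.00406414e-01  1.29909021e+00 -5.37723409e-04
  1.44750425e+00  1.16033531e+00]
lid_lip [(array([311.7, 184.5]), 0.58)]
keyhole [(array([285.2, 230.7]), 0.3)]
key [(array([298.7, 191.7]), 0.54)]
```

View pics/s1.png

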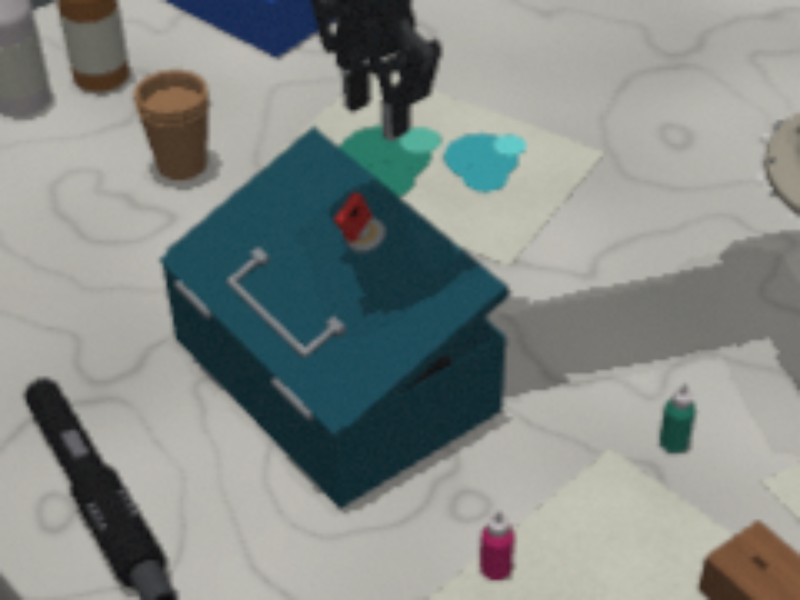

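The scene view shows the lid sprung ajar, the key standing in the lock with its red head across (crop 352,215), and the arm clear. Next I back off to the front and tilt the closed gripper forward so it can lift the edge from below.

Request:
play_rows --dr '[[0, 0, 0], [0, 0, 0], [0, 0, 0], [-0.02, 0, 0.1], [-0.02, 0, 0.12]]' --travel '[[0, -0.035, -0.025], [0, -0.045, -0.025], [0, -0.045, -0.025], [0, 0, 0], [0, 0, 0]]' --gripper '[-1, -1, -1, -1, -1]'

```text
t: 16.35
tcp_pos: [430.5, -58.1, 258.7]
tcp_rot: [0.551, 0.442, -0.443, 0.552]
wrist_force: [1.4, 0.3, 0.2]
grip_width: 0.0
```

Request:
play_rows --dr '[[0, 0, 0.13], [0, 0, 0.13], [0, 0, 0.13], [0, 0, 0.12], [0, 0, 0]]' --travel '[[0, 0, 0], [0, 0, 0], [0, 0, 0], [0, 0, 0], [0, 0, 0]]' --gripper '[-1, -1, -1, -1, -1]'

```text
t: 16.85
tcp_pos: [428.7, -57.9, 259.1]
tcp_rot: [0.647, 0.279, -0.284, 0.651]
wrist_force: [0.6, -0.6, 0.1]
grip_width: -0.1
```

```bash
cat >> h.py <<'E'
YB=-.05; ex=np.array([np.cos(YB),np.sin(YB),0]); ey=np.array([-np.sin(YB),np.cos(YB),0]); ez=np.array([0,0,1.])
KH=np.array([555.3,-145,102.])  # keyhole shut
LIP0=KH-45*ex-17*ez             # lip middle, shut (z 85)
HG=LIP0+185*ex+10*ez
def lidpt(a,b,c,th):            # point (a,b,c) in the lip frame, lid at th
    v=np.array([a-185,b,c-10.]); x=np.cos(th)*v[0]+np.sin(th)*v[2]; z=-np.sin(th)*v[0]+np.cos(th)*v[2]
    return HG+x*ex+v[1]*ey+z*ez
def tcp():
    o=get_obs();return np.array(o['tcp_pos']),R.from_quat(o['tcp_rot']).as_matrix(),o
def togo(P,tilt):
    p,Rt,o=tcp(); x=np.sin(tilt)*ex-np.cos(tilt)*ez; z=-ey; G=np.column_stack([x,np.cross(z,x),z])
    print('tcp',np.round(p,1),'F',np.round(o['wrist_force'],1),'now',np.round(Rt.T@(P-p)/1000,4),'rv',np.round(R.from_matrix(Rt.T@G).as_rotvec(),3))
def lidangle():
    for n in ['scene','top']:
        c=cam(n)
        for k,a in [('lid_lip',(0,0,0)),('keyhole',(45,0,17))]:
            for d in pinpoint(n,k)[:1]:
                T=np.arange(0,1.35,.01);e=[np.linalg.norm(proj(c,lidpt(*a,t))-d['pixel']) for t in T];i=np.argmin(e)
                print(n,k,round(d['confidence'],2),'theta',round(T[i],2),'px err',round(e[i],1))
        yield n,c
E
python3 - <<'E'
from h import *
for n,c in lidangle(): cv2.imwrite(f'pics/{n}2.png',c['color'])
print(LIP0,HG,[lidpt(0,75,0,t).round() for t in(.25,.3,.4)])
p,Rt,o=tcp();print(p,np.round(Rt,2).tolist(),o['qpos'])
E
```

```text
scene lid_lip 0.63 theta 0.37 px err 2.6
scene keyhole 0.4 theta 0.0 px err 164.1
top lid_lip 0.71 theta 0.41 px err 1.5
top keyhole 0.35 theta 0.51 px err 1.0
[ 510.35623828 -142.75093738   85.        ] [ 695.12503646 -151.9970837    95.        ] [array([517., -68., 131.]), array([519., -68., 140.]), array([525., -68., 158.])]
[430.72170566 -58.24800642 260.8864082 ] [[0.68, 0.73, -0.0], [-0.01, 0.01, -1.0], [-0.73, 0.68, 0.01]] [-0.67423117 -0.28559671  2.21192145  0.70016847  0.70894149  0.46935948]
```

Request:
play_rows --dr '[[0, 0, 0], [0, 0, 0], [0, 0, 0], [0, 0, 0], [0, 0, 0]]' --travel '[[0.034, -0.008, 0.005], [0.034, -0.008, 0.005], [0.031, -0.029, 0], [0.031, -0.029, 0], [0, 0, 0]]' --gripper '[-1, -1, -1, -1, -1]'

```text
t: 17.65
tcp_pos: [472.1, -68.8, 141.8]
tcp_rot: [0.646, 0.281, -0.277, 0.654]
wrist_force: [-0.2, -0.5, 1.4]
grip_width: -0.2
```

Run:
```python
from h import *
togo(np.array([535,-69,116]),.78); print(tcp()[2]['qpos'])
for n,c in lidangle():
    if n=='scene': cv2.imwrite('pics/s3.png',cv2.resize(c['color'][120:300,190:430],(800,600)))
```

```text
tcp [472.1 -68.8 141.8] F [-0.2 -0.5  1.4] now [0.062  0.0279 0.0006] rv [ 0.048 -0.035  0.021]
[-0.62035937  0.07272217  2.29712676  1.31520594  0.42653426 -0.21128027]
top lid_lip 0.58 theta 0.49 px err 0.3
```

View pics/s3.png

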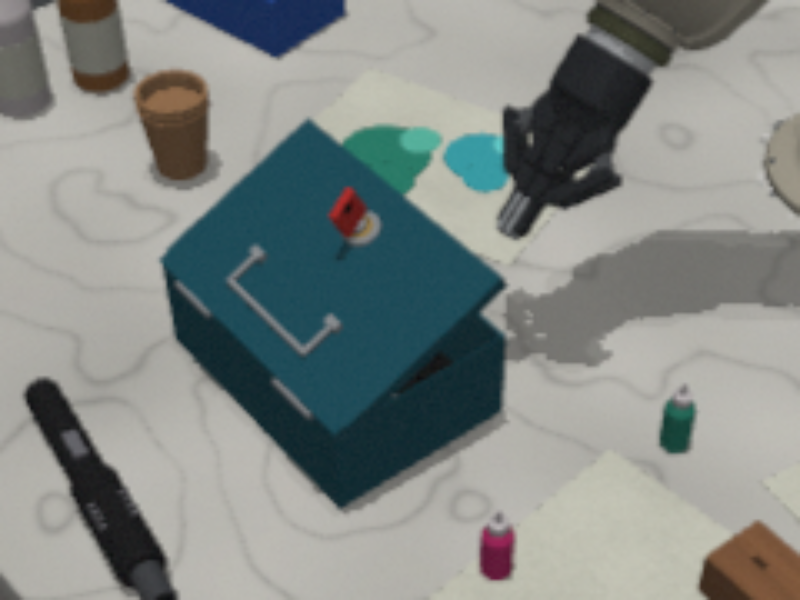

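Request:
play_rows --dr '[[0.04, -0.03, 0.02], [0, 0, 0], [0, 0, 0], [0, 0, 0], [0, 0, 0]]' --travel '[[0.018, 0, 0], [0.015, 0.006, 0], [0.015, 0.01, 0], [0.012, 0.01, 0], [0, 0, 0]]' --gripper '[-1, -1, -1, -1, -1]'

```text
t: 18.45
tcp_pos: [537.4, -72.9, 127.7]
tcp_rot: [0.656, 0.252, -0.282, 0.653]
wrist_force: [-0.0, -0.4, -0.6]
grip_width: 0.3
```

Run:
```python
from h import *
togo(np.array([535,-69,116]),.78); p,Rt,o=tcp();print(o['qpos'],np.round(Rt,2).tolist())
```

```text
tcp [537.4 -72.9 127.7] F [-0.  -0.4 -0.6] now [ 0.0063 -0.0101 -0.0039] rv [ 0.015  0.002 -0.017]
[-0.50475757  0.24002713  2.16864113  1.60549768  0.31801202 -0.38020469] [[0.71, 0.7, -0.04], [-0.04, -0.02, -1.0], [-0.7, 0.72, 0.01]]
```

Request:
play_rows --dr '[[0, 0, 0], [0, 0, 0], [0, 0, 0], [0, 0, 0], [0, 0, 0]]' --travel '[[-0.005, 0.008, -0.001], [-0.005, 0.009, 0], [-0.004, 0.009, 0], [-0.004, 0.009, 0], [-0.003, 0.009, 0]]' --gripper '[-1, -1, -1, -1, -1]'

```text
t: 18.95
tcp_pos: [550.3, -71.3, 177.2]
tcp_rot: [0.656, 0.252, -0.282, 0.653]
wrist_force: [0.2, 0.5, -1.7]
grip_width: 0.3
```

Run:
```python
from h import *
togo(np.array([632,-76,243]),.78); p,Rt,o=tcp();d=p-HG;print(o['qpos'],'phi',np.arctan2(d[2],-d@ex),'r',np.hypot(d[2],d@ex))
```

```text
tcp [550.3 -71.3 177.2] F [ 0.2  0.5 -1.7] now [0.0126 0.1043 0.0021] rv [ 0.015  0.002 -0.017]
[-0.48310627  0.15738884  2.08969845  1.13784178  0.33484657  0.12782424] phi 0.5048789011762619 r 169.92113317650052
```

Request:
play_rows --dr '[[0, 0, 0], [0, 0, 0], [0, 0, 0], [0, 0, 0], [0, 0, 0]]' --travel '[[-0.002, 0.01, 0], [-0.002, 0.01, 0], [-0.001, 0.01, 0], [0, 0.01, 0], [0, 0.01, 0]]' --gripper '[-1, -1, -1, -1, -1]'

```text
t: 19.45
tcp_pos: [578.2, -71.9, 220.9]
tcp_rot: [0.656, 0.251, -0.282, 0.654]
wrist_force: [-0.1, -0.2, -2.2]
grip_width: -0.1
```

Run:
```python
from h import *
togo(np.array([632,-76,243]),.78); p,Rt,o=tcp();d=p-HG;print(o['qpos'],'phi',np.arctan2(d[2],-d@ex),'r',np.hypot(d[2],d@ex))
```

```text
tcp [578.2 -71.9 220.9] F [-0.1 -0.2 -2.2] now [0.0232 0.0535 0.0022] rv [ 0.016  0.004 -0.018]
[-0.44932522  0.14064084  1.96650022  0.80756975  0.38962463  0.50011353] phi 0.8061729576785457 r 174.49120114818933
```

Request:
play_rows --dr '[[0, 0, 0], [0, 0, 0], [0, 0, 0], [0, 0, 0], [0, 0, 0]]' --travel '[[0.002, 0.01, 0], [0.002, 0.01, 0], [0.003, 0.01, 0], [0.004, 0.01, 0], [0.004, 0.009, 0]]' --gripper '[-1, -1, -1, -1, -1]'

```text
t: 19.95
tcp_pos: [619.8, -73.8, 249.1]
tcp_rot: [0.655, 0.251, -0.284, 0.654]
wrist_force: [0.8, -0.3, -1.8]
grip_width: -0.4
```

Run:
```python
from h import *
togo(np.array([632,-76,243]),.78); p,Rt,o=tcp();d=p-HG;print(o['qpos'],'phi',np.arctan2(d[2],-d@ex),'r',np.hypot(d[2],d@ex))
for n,c in lidangle():
    if n=='scene': cv2.imwrite('pics/s4.png',cv2.resize(c['color'][100:310,170:450],(800,600)))
```

```text
tcp [619.8 -73.8 249.1] F [ 0.8 -0.3 -1.8] now [0.0131 0.0042 0.0016] rv [ 0.016  0.007 -0.016]
[-0.4089507   0.19142996  1.81914076  0.61455077  0.4384028   0.72997569] phi 1.0965591359848963 r 173.25302920206278
scene lid_lip 0.91 theta 1.16 px err 1.5
top lid_lip 0.56 theta 1.21 px err 0.6
top keyhole 0.71 theta 0.0 px err 105.1
```

View pics/s4.png

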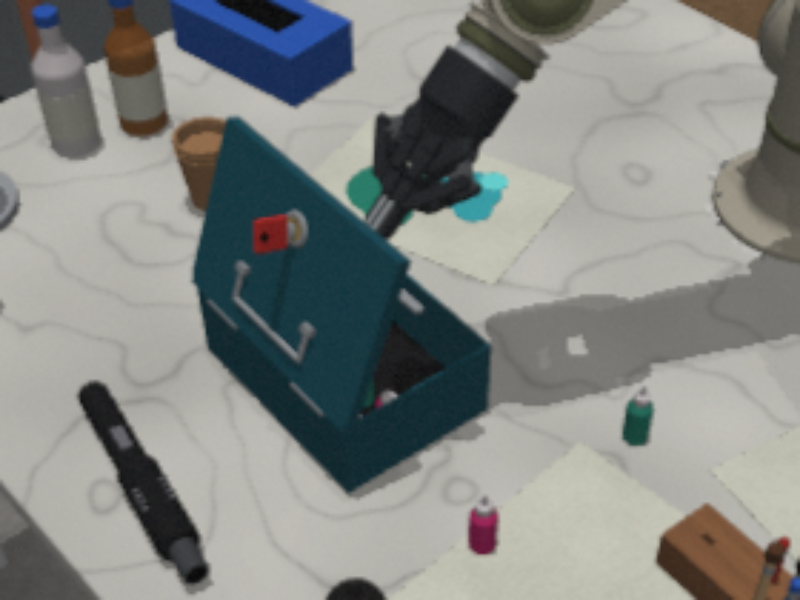

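The lid is at about 1.18 rad, with the key still in the lock. One small push more, then I withdraw.

Request:
play_rows --dr '[[0, 0, 0], [0, 0, 0], [0, 0, 0], [0, 0, 0], [0, 0, 0]]' --travel '[[0.002, 0.005, 0], [0.002, 0.005, 0], [0.001, 0.003, 0], [0, 0, 0], [0, 0, 0]]' --gripper '[-1, -1, -1, -1, -1]'

```text
t: 20.75
tcp_pos: [632.6, -74.1, 254.2]
tcp_rot: [0.655, 0.251, -0.284, 0.654]
wrist_force: [-0.8, 0.9, -0.2]
grip_width: -0.1
```

Request:
play_rows --dr '[[0, 0, 0], [0, 0, 0], [0, 0, 0], [0, 0, 0], [0, 0, 0]]' --travel '[[-0.01, -0.01, 0], [-0.025, -0.015, 0], [-0.03, -0.02, 0], [-0.03, -0.02, 0], [0, 0, 0]]' --gripper '[-1, -1, -1, -1, -1]'

```text
t: 21.25
tcp_pos: [516.0, -68.2, 274.4]
tcp_rot: [0.655, 0.251, -0.283, 0.654]
wrist_force: [1.2, -0.4, -0.2]
grip_width: -0.1
```

Run:
```python
from h import *
p,Rt,o=tcp();print(p,o['wrist_force'],o['t'])
for n,c in lidangle():
    cv2.imwrite(f'pics/{n}5.png',c['color'])
    if n=='scene':cv2.imwrite('pics/s5.png',cv2.resize(c['color'][80:400,150:470],(600,600)))
    print(n,[(k,(np.round(d['pixel'])).tolist()) for k in ['key','ink_green','ink_magenta','ink_blue','cup','air_bulb','cup_stack'] for d in pinpoint(n,k)[:1]])
```

```text
[515.97801977 -68.16173447 274.35923075] [ 1.1573114  -0.41761222 -0.20927286] 21.25
scene lid_lip 0.71 theta 1.21 px err 1.1
scene [('key', [270.0, 184.0]), ('ink_green', [392.0, 253.0]), ('ink_magenta', [337.0, 294.0]), ('ink_blue', [446.0, 380.0]), ('cup', [353.0, 357.0]), ('cup_stack', [242.0, 167.0])]
top lid_lip 0.58 theta 1.27 px err 2.0
top keyhole 0.55 theta 1.23 px err 0.9
top [('key', [404.0, 222.0]), ('ink_green', [295.0, 316.0]), ('ink_magenta', [295.0, 242.0]), ('ink_blue', [170.0, 246.0]), ('cup', [242.0, 199.0]), ('air_bulb', [303.0, 188.0]), ('cup_stack', [517.0, 286.0])]
```

View pics/s5.png

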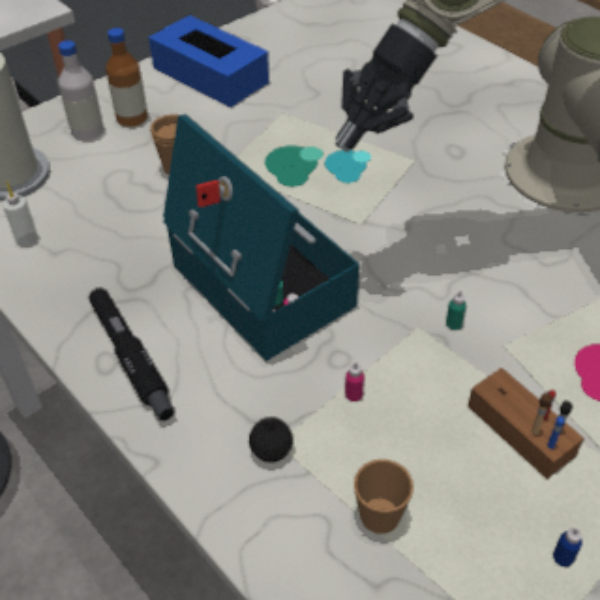

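The lid stands open with the gripper well clear, the key is in the lock, and bottles, cups and bulb are where they were. Handing in.

```bash
python3 -c "
from station import *
print(hand_in())"
```

```text
the job is handed in; nothing more can be done
None
```

I took the key from the tool block, pushed it home in the lock and turned it clockwise about 1.5 rad at the wrist, which is about 1.3 rad at the lock. After I let go, the lid sprang ajar to about 0.4 rad. I then pushed its front edge up from below and withdrew. The job was handed in at about 21 s of the 51 s limit.

**Last checks:**
- **Lid:** the network readings after I withdrew gave 1.21 to 1.27 rad. The lid stood open with nothing touching it.
- **Key:** it is still in the lock in the last picture.
- **Bottles, cups and bulb:** all are within about 3 pixels of where they started. The bulb was missed in the last scene reading, but the picture and the top camera both show it in place.
- **Forces:** the highest wrist force I read was about 9 N, against the 120 N limit.

**Readings that disagreed:**
- **Keyhole and lid angle:** a few keyhole readings were plainly wrong, and readings of the ajar lid scattered between 0.37 and 0.51 rad. I dropped the wrong ones and relied on the pictures and the other readings.
- **Grip width:** the gripper read about 8 mm on the 9 mm key head, but the key did not slip.

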